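# Hook the brass key out of the bench jig

### The job

The brass key is trapped down in its narrow slot of the aluminium jig. Take the orange-handled hooked pick, reach its hook down into the slot behind the brass key and drag the key right out of the slot, leaving it lying flat on the bench in front of the jig, then stand the pick on its handle on the open bench again. Do not touch the brass key with the gripper, and leave the steel key where it is.

Things in the scene. Friction and masses are not known exactly. Their poses are not given: they have to be found in the camera images.
- pick: Loose hooked pick, 0.14 kg, standing on its orange handle: a block 80 long (x), 24 wide, 36 mm high. Origin: centre of the handle's underside; z up, x towards the hook. Its 5 mm steel shank leaves the +x end, rises to z = 50 mm, runs forward and at x = 140 mm bends straight down; the tip ends at z = 2.5 mm. Grip across the 24 mm. (The blue-handled straight pick has no hook.)
- brass_key: Loose yellow brass bar 40 long (x), 16 wide, 18 mm high, about 0.1 kg, lying on the bench in one slot of the jig, along it, its near end 4 to 20 mm inside the mouth. It slides freely; at least 30 mm of empty slot lies behind it. Origin: centre of its underside; axes parallel to the jig's.
- steel_key: Loose dark steel bar of the same size, lying the same way in the jig's other slot. It stays there. Origin: centre of its underside.
- jig: Fixed aluminium block 100 (x) by 96 (y) by 34 mm high, low flanges out to y = +-63 mm. Origin: centre of its underside; z up, x from the mouths to the closed ends, away from the robot. Two slots along x at y = +24 and -24 mm, 20 mm wide, open above, mouths at x = -50 mm, closed at x = +40 mm; their floor is the level bench top (z = 0). Which key is in which varies.
There are look-alikes about, which are no part of the job. There is more than one size of the jig; the job needs the larger. Several things have the shape of the pick; the one meant has the colours described above.

How it is judged:
On the way, in this order (a step that is already met when the one before it is completed fails the run):
1. the pick's hook is down in the slot behind the brass key (x of brass_key in the frame of pick between 0.07 and 0.124 m and y of brass_key in the frame of pick between -0.02 and 0.02 m and x of brass_key in the frame of jig above -0.07 m and height (world z) of pick below 0.016 m), for 0.1 s.
2. the brass key has been dragged wholly out of the slot (x of brass_key in the frame of jig below -0.07 m), for 0.1 s.
At the end, for the whole second after the job is handed in: Brass key flat (10 degrees) and still on the bench, its centre 20 to 170 mm in front of the mouths, within 100 mm of the jig's middle line; pick standing still on its handle on the bench (within 5 mm, 10 degrees); steel key within 12 mm of its start (x of brass_key in the frame of jig between -0.22 and -0.07 m and y of brass_key in the frame of jig between -0.1 and 0.1 m and height (world z) of each of brass_key, pick below 0.005 m and angle between each of brass_key, pick's own z axis and vertical below 0.17 rad and linear speed of each of brass_key, pick below 0.02 m/s and distance of steel_key from where it was at the start of the episode below 0.012 m); the robot touches nothing.
It fails at once if the gripper or arm touches the brass key (contact force between any of the fingers, the arm and brass_key above 0.5 N).
It fails at once if the steel key is moved more than 12 mm (distance of steel_key from where it was at the start of the episode above 0.012 m).
It also fails if it takes over 48 s, if anything falls off the work surface, if the arm or the gripper's body presses on something with over 40 N, if the wrist force passes 120 N, or if a joint passes its speed limit or range.

### The arm

A 6-joint arm with a two-finger parallel gripper is mounted at the origin on the work surface. World frame = base frame: x ahead of the robot, y to its left, z up, the work surface at z = 0. Lengths are in m, angles in rad, forces in N, time in s.
With the tool pointing down it reaches from about 0.4 to 0.825 m from the base axis. Payload 7 kg.
Tool frame: the origin (TCP) lies at the centre of the arm's flange, where the gripper is bolted on; the fingertips stand 178 mm ahead of it and the grasp point (between the pads) lies arm.tcp_to_grasp ahead of it (arm.tcp_to_grasp is the distance from the TCP to the grasp point, in m); z points along the fingers, y is the direction in which the jaws open and shut (so a half turn about z gives the same grasp; the last joint's range is limited). The gripper opens to 88 mm and grips with 3 to 60 N. Pads are 19 mm wide; open, the fingers measure 130 mm over their backs; the gripper's body (78 mm by 193 mm) begins 47 mm behind the grasp point.
Start: joints at [-0.867, 0.359, 0.012, 0, -1.224, -0.288], TCP at [0.273, -0.617, 0.405] pointing down, gripper open.
Joint ranges: [-3.07, 3.07], [-1.43, 2.12], [-1.02, 1.25], [-3.03, 1.67], [-3.05, -0], [-3.03, 3.03]. Speed limits (rad/s): [2.39, 2.39, 3.01, 3.14, 3.14, 3.14].

### API

Orientations are given as [roll, pitch, yaw] about the fixed x, y, z axes, in that order (R = Rz(yaw) Ry(pitch) Rx(roll)).
In Python, from station import arm gives the robot as it stands.
- The arm moves only by the tool move_arm, never from a script. Its argument "deltas" is a list of rows, each a list of 6 numbers: the shift along the world's x, y, z in mm, then the turn, a rotation vector about the world's x, y, z in degrees. In form: [[tx, ty, tz, ax, ay, az], ...]. A call has exactly 5 rows; each row shifts and turns the commanded pose from where the row before left it; what a row does not reach is not made up. A row lasts 1/12 s, in which the tool goes at most 41.7 mm and 7.16 degrees, less where a joint would pass 70% of its speed; a pose out of reach is approached as far as the arm can. A call with a gripper value outside its range is refused whole. "claw" is the closure in counts, from 0 (fully open) to 255 (shut), set as the call begins (left out, the last holds). The fingers move at their own pace and stop on an object; "squeeze" is the grip in N (left out, the last holds). Time passes only in rows, so rows that do not move let the fingers close, or fill a call up. It gives the time, the measured TCP pose, the force and the opening at its end, in the units of the state.
- arm.get_state(): the state, without advancing time (a new reading comes with each control period).
- arm.grab_frame(name): name is "scene" or "top" or "wrist"; returns the picture (384x512x3 uint8, red, green, blue); there is no depth.
- arm.calibration(name): a dict with "intrinsics" (3x3 intrinsics, pixels), "T" (4x4, takes a point from camera to world coordinates); the wrist camera has in their place "mount" (4x4, takes a point from camera to tool coordinates, whose origin is the TCP and whose axes are the flange's). Camera axes: x right, y up, looking along -z (the intrinsics and any distortion apply to the point x, -y, -z); pixel columns grow to the right and rows downward; lengths in m; the calibration is good to about 2 mm. A picture is of the moment at which its call begins: read the wrist's pose just before it. calibration takes no time and is no camera call.
- arm.job_done(): hands the job in, once; it reports no verdict.
Trained networks look in the newest picture that a camera, given by its name, has taken for a name from the list of things; names that differ only in an ending like _2 or _b are one class to them, and where a whole thing is asked for, a point or a joint stands for the part that bears it (a point fixed in the world has none). Each returns a list of dicts, best first, with "score" (0 to 1); they miss things now and then, are a little off and sometimes report something else, mostly with a low value. They report only what shows in the picture. A call takes as long as a camera call. They do not tell look-alikes from the thing itself.
- arm.spot_in(thing, camera): "xy" ([column, row] in pixels, amid what is visible of it).
- arm.masks_of(thing, camera): "pixels" (384x512 bool, what is visible of it) and "xy" ([column, row] in pixels, amid what is visible of it).
- arm.spot_point(thing, camera): "xy" ([column, row] in pixels: a listed point, or the origin of a listed thing).
The state is a dict: "t": time; "q": joint angles; "qd": joint speeds; "joint_efforts": joint torques, N m; "eef_pos": TCP position; "ee_rot": TCP orientation; "force": force on the tool from outside, world axes, zero at the start; "moment": the same for the moment, N m; "width": finger opening in m.
Only numpy, scipy, OpenCV 4.12 (cv2) and the standard library are available. Lean on these libraries where they do the work, as an engineer would, in place of code of your own. Each camera call takes 0.05 s, during which the arm holds its last target. There are 200 camera calls.

## Working session

There is one attempt and no reset: what is moved stays moved. The work goes in short steps, Python scripts to look and compute and a tool call to move; the robot and the scene stay as the last step left them, time stands still between calls to the robot, and variables do not carry over. Pictures are saved under pics/ and viewed, about 8 in all and at most 12, crops included, and the job is handed in when it is done.

Besides the shell and the picture viewer there is one more tool, called after "Emit:" by a JSON object that holds its "op" and its "data", one argument or row to a line. move_arm: Moves the arm, as the interface text tells. Its arguments: {"type":"object","properties":{"deltas":{"type":"array","items":{"type":"array","items":{"type":"number"}}},"claw":{"type":"number"},"squeeze":{"type":"number"}},"required":["deltas"]}

```bash
mkdir -p pics; ls
cat > h.py <<'E'
import numpy as np, cv2
from station import arm
from scipy.spatial.transform import Rotation as Ro
def ray(cam,uv,T=None):
    c=arm.calibration(cam); K=np.array(c["intrinsics"]); d=c.get("distortion")
    T=np.array(c["T"]) if T is None else T
    p=cv2.undistortPoints(np.array([[uv]],float),K,np.array(d,float) if d is not None else None)[0,0]
    v=T[:3,:3]@np.array([p[0],-p[1],-1.]); return T[:3,3],v
def at(cam,uv,z,T=None):
    o,v=ray(cam,uv,T); return o+v*(z-o[2])/v[2]
def wristT(s):
    T=np.eye(4);T[:3,:3]=Ro.from_euler('xyz',s["ee_rot"]).as_matrix();T[:3,3]=s["eef_pos"]
    return T@np.array(arm.calibration("wrist")["mount"])
def save(n,im,s=1):
    cv2.imwrite("pics/"+n,cv2.resize(im[:,:,::-1],None,fx=s,fy=s,interpolation=cv2.INTER_CUBIC))
E
python3 - <<'E'
from h import *
print(arm.tcp_to_grasp, arm.get_state())
for c in("scene","top","wrist"): print(c,{k:np.round(np.array(v),3).tolist() for k,v in arm.calibration(c).items()})
a=arm.grab_frame("top"); b=arm.grab_frame("scene")
save("top.png",a,1.5);save("scene.png",b,1.5)
for c in("top","scene"):
  for t in("pick","brass_key","steel_key","jig"):
    for d in arm.spot_point(t,c)[:4]:
      print(c,t,np.round(d["xy"]),round(d["score"],2),np.round(at(c,d["xy"],0),3))
E
```

```text
pics
0.1593 {'t': 0.0, 'q': array([-8.66872898e-01,  3.59375189e-01,  1.10658293e-02, -3.64884031e-04,
       -1.22405313e+00, -2.88084716e-01]), 'qd': array([ 0.00170547, -0.00054888,  0.00093373,  0.00065924,  0.00013417,
       -0.00040765]), 'joint_efforts': array([-4.05343872e-04, -5.82710123e+01,  2.93040562e+01,  6.99718907e+00,
        6.58313889e-03, -1.79835492e-04]), 'eef_pos': array([ 0.27258906, -0.6173054 ,  0.40373037]), 'ee_rot': array([ 3.13999357e+00, -1.16140000e-04, -2.72587812e+00]), 'force': array([ 0.23169842,  0.36582099, -0.15168181]), 'moment': array([ 0.04426616, -0.04139515, -0.04129611]), 'width': 0.08740238002968519}
scene {'intrinsics': [[362.964, 0.0, 257.194], [0.0, 362.964, 197.05], [0.0, 0.0, 1.0]], 'T': [[0.338, -0.578, 0.743, 1.132], [0.941, 0.208, -0.267, -0.234], [-0.001, 0.789, 0.614, 0.542], [0.0, 0.0, 0.0, 1.0]]}
top {'intrinsics': [[348.273, 0.0, 258.426], [0.0, 348.273, 191.424], [0.0, 0.0, 1.0]], 'T': [[0.016, 0.998, -0.067, 0.459], [-1.0, 0.017, 0.01, -0.007], [0.011, 0.067, 0.998, 0.757], [0.0, 0.0, 0.0, 1.0]]}
wrist {'intrinsics': [[328.891, 0.0, 257.921], [0.0, 328.891, 189.238], [0.0, 0.0, 1.0]], 'mount': [[-0.001, 0.97, 0.243, 0.065], [1.0, 0.001, 0.001, 0.0], [0.0, 0.243, -0.97, 0.02], [0.0, 0.0, 0.0, 1.0]]}
top pick [362. 271.] 0.92 [ 0.341 -0.24   0.   ]
top pick [323. 207.] 0.67 [ 0.479 -0.157  0.   ]
top brass_key [239. 139.] 0.72 [0.624 0.03  0.   ]
top steel_key [217. 133.] 0.67 [0.636 0.078 0.   ]
top jig [225. 131.] 0.84 [0.642 0.061 0.   ]
top jig [144. 108.] 0.76 [0.69  0.239 0.   ]
scene pick [196. 216.] 0.66 [ 0.493 -0.153  0.   ]
scene pick [148. 186.] 0.58 [ 0.341 -0.242  0.   ]
scene brass_key [296. 232.] 0.5 [0.622 0.04  0.   ]
scene steel_key [317. 231.] 0.47 [0.633 0.084 0.   ]
scene jig [393. 233.] 0.9 [0.694 0.236 0.   ]
scene jig [309. 238.] 0.81 [0.646 0.059 0.   ]
```

View pics/top.png

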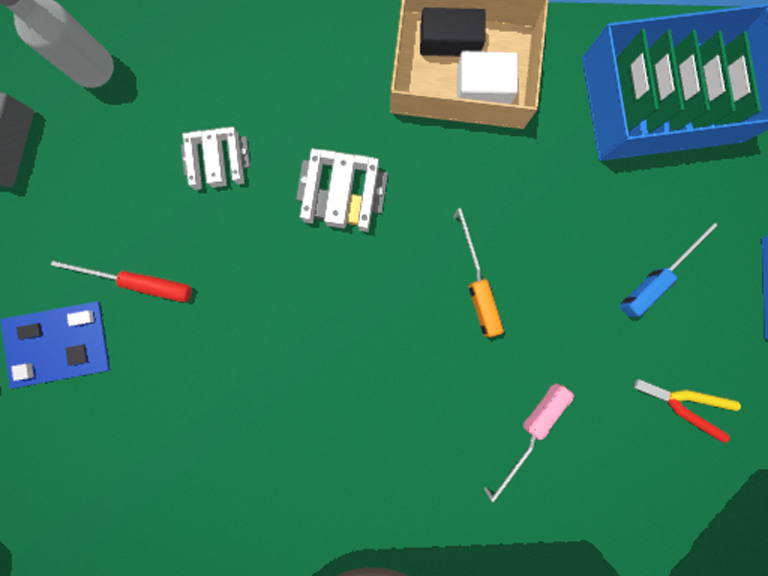

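View pics/scene.png

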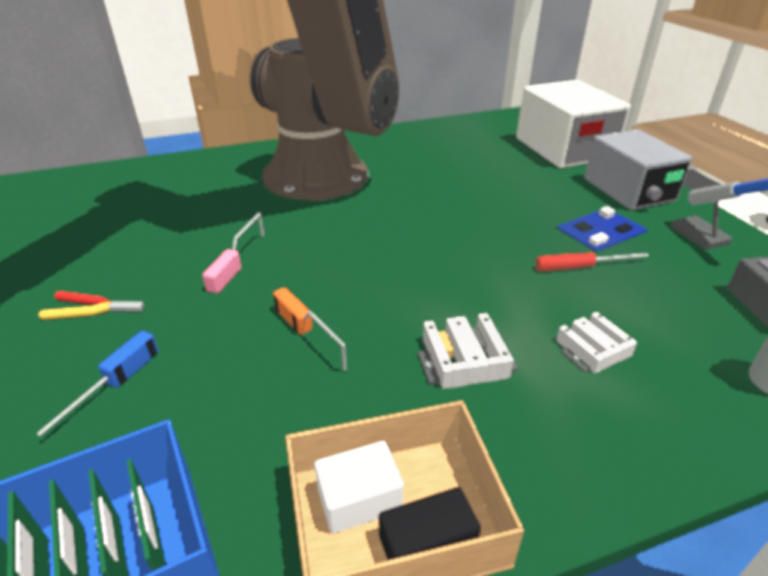

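Candidate picks in the top view (1.5x pixels) are orange-handled hooked (486,308), pink hooked (548,412) and blue straight (650,293). The orange hooked one fits. The candidate jigs are (341,190) and the smaller (215,157). The larger at (341,190) fits, with the brass key in its right slot at (355,208). I'll move the wrist camera over both and confirm there.

Emit:
{"op": "move_arm", "data": {
  "deltas": [
    [17,35.5,0,0,0,-1],
    [17,35.5,0,0,0,-1],
    [17,35.5,0,0,0,-1],
    [17,35.5,0,0,0,-1],
    [17,35.5,0,0,0,-1]
  ],
  "claw": 0
}}

```text
t: 0.92
eef_pos: [0.3579, -0.4384, 0.4047]
ee_rot: [-3.141, 0.0, -2.814]
force: [0.6, 1.4, 0.6]
width: 0.0879
```

Emit:
{"op": "move_arm", "data": {
  "deltas": [
    [17,35.5,0,0,0,-1],
    [17,35.5,0,0,0,-1],
    [17,35.5,0,0,0,-1],
    [17,35.5,0,0,0,-1],
    [17,35.5,0,0,0,0]
  ]
}}

```text
t: 1.33
eef_pos: [0.4429, -0.2606, 0.4051]
ee_rot: [-3.141, 0.001, -2.884]
force: [1.5, -0.7, 0.3]
width: 0.0875
```

Emit:
{"op": "move_arm", "data": {
  "deltas": [
    [17,35.5,0,0,0,0],
    [17,35.5,0,0,0,0],
    [17,35.5,0,0,0,0],
    [17,35.5,0,0,0,0],
    [17,35.5,0,0,0,0]
  ]
}}

```text
t: 1.75
eef_pos: [0.5279, -0.083, 0.4052]
ee_rot: [-3.141, 0.001, -2.883]
force: [1.1, -0.9, -0.3]
width: 0.0877
```

```bash
sleep 0
python3 - <<'E'
from h import *
arm.grab_frame("top")
s=arm.get_state(); T=wristT(s); a=arm.grab_frame("wrist"); save("w1.png",a,1.5)
print(s["t"],s["eef_pos"],np.degrees(s["ee_rot"]))
for t in("pick","brass_key","steel_key","jig"):
    for d in arm.spot_point(t,"wrist")[:3]:
      print(t,np.round(d["xy"],1),round(d["score"],2),np.round(at("wrist",d["xy"],0,T),4))
np.save("T1.npy",T)
E
```

```text
1.8 [ 0.53083706 -0.07877215  0.40497366] [ 1.79990252e+02  1.52425932e-01 -1.65041374e+02]
pick [205.4 106. ] 0.66 [ 0.4834 -0.1532  0.    ]
brass_key [204.  106.9] 0.68 [ 0.4848 -0.1545  0.    ]
jig [336.6 274.3] 0.67 [0.6457 0.0569 0.    ]
```

View pics/w1.png

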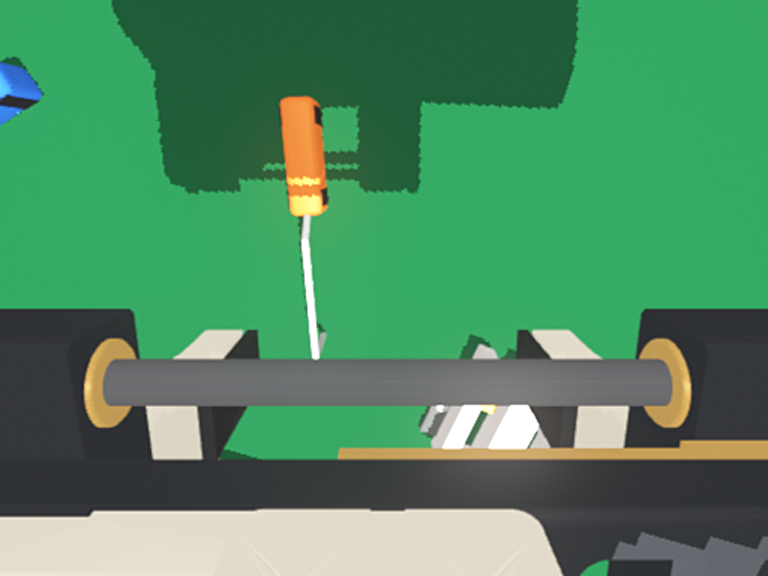

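The orange-handled hooked pick is confirmed here: handle (304,155), shank down to (316,357). The gripper hides the jig, so I'll measure the pick and move beyond the jig to see that.

Run:
```python
from h import *
T=np.load("T1.npy")
f=lambda p,z:at("wrist",np.array(p)/1.5,z,T)
A,B=f((304,240),.05),f((316,357),.05)
d=B-A; print("shank",A,B,np.degrees(np.arctan2(d[1],d[0])))
# handle top: rear edge mid and front edge mid
R,F=f((298,99),.036),f((308,207),.036); d=F-R
print("handle",R,F,(R+F)/2,np.linalg.norm(d),np.degrees(np.arctan2(d[1],d[0])))
im=cv2.imread("pics/top.png")[:,:,::-1]; im=cv2.resize(im,(512,384))
hsv=cv2.cvtColor(np.ascontiguousarray(im),cv2.COLOR_RGB2HSV)
m=((hsv[...,0]>8)&(hsv[...,0]<20)&(hsv[...,1]>200)&(hsv[...,2]>150)).astype(np.uint8); m[:170]=0;m[250:]=0;m[:,:300]=0;m[:,345:]=0
r=cv2.minAreaRect(np.argwhere(m)[:,::-1].astype(np.float32)); print(r, at("top",r[0],.03))
```

```text
shank [ 0.53463194 -0.13665117  0.05      ] [ 0.61634384 -0.1095518   0.05      ] 18.34786004161189
handle [ 0.44581763 -0.16281586  0.036     ] [ 0.51386289 -0.14072719  0.036     ] [ 0.47984026 -0.15177152  0.036     ] 0.0715406622482512 17.984322574579537
((323.70269775390625, 205.28378295898438), (37.5694694519043, 12.939779281616211), 72.89727020263672) [ 0.48099301 -0.15173762  0.03      ]
```

Emit:
{"op": "move_arm", "data": {
  "deltas": [
    [36,20,-10,0,0,-4],
    [36,20,-10,0,0,-4],
    [36,20,-10,0,0,-4],
    [36,20,-10,0,0,-4],
    [36,20,-10,0,0,-4]
  ]
}}

```text
t: 2.47
eef_pos: [0.7058, 0.0123, 0.3553]
ee_rot: [3.142, 0.0, 3.045]
force: [-1.0, -0.5, 0.8]
width: 0.0878
```

Emit:
{"op": "move_arm", "data": {
  "deltas": [
    [20,10,-10,0,0,-2],
    [0,10,-10,0,0,0],
    [0,0,0,0,0,0],
    [0,0,0,0,0,0],
    [0,0,0,0,0,0]
  ]
}}

```text
t: 2.88
eef_pos: [0.7241, 0.0319, 0.3365]
ee_rot: [-3.141, 0.001, 3.016]
force: [-0.3, -0.4, -0.4]
width: 0.0875
```

Run:
```python
from h import *
s=arm.get_state(); T=wristT(s); a=arm.grab_frame("wrist"); save("w2.png",a,1.5)
print(s["t"],s["eef_pos"],np.degrees(s["ee_rot"]))
for t in("pick","brass_key","steel_key","jig"):
    for d in arm.spot_point(t,"wrist")[:3]:
      print(t,np.round(d["xy"],1),round(d["score"],2),np.round(at("wrist",d["xy"],0,T),4))
np.save("T2.npy",T)
```

```text
2.8833 [0.72407272 0.03192673 0.33650106] [-1.79994349e+02  3.71179830e-02  1.72790223e+02]
steel_key [303.4  67.8] 0.74 [0.6308 0.0852 0.    ]
jig [474.4 112.6] 0.87 [0.6906 0.2405 0.    ]
jig [272.3  95.1] 0.68 [0.6509 0.0544 0.    ]
```

View pics/w2.png

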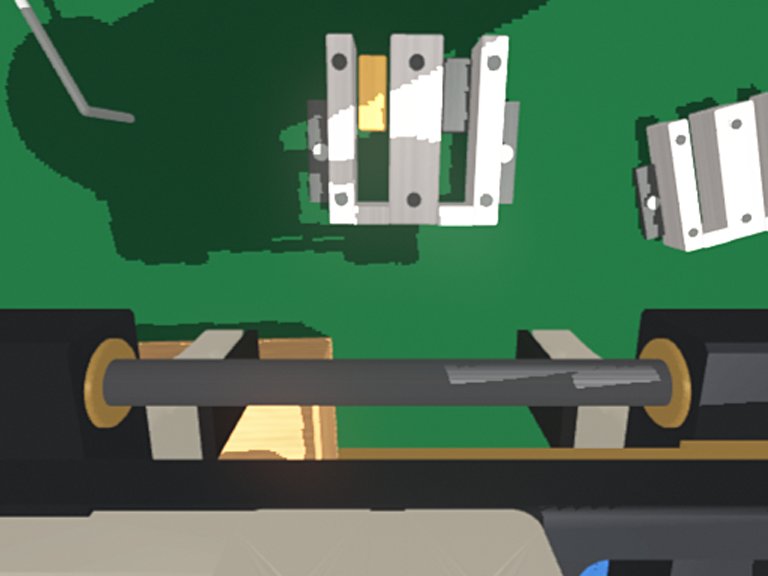

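The large jig is at 1.5x px corners (326,35), (509,37), (498,225), (330,224). The brass key is at (372,92) in the left-in-image slot, and the steel key is at (456,95).

Run:
```python
from h import *
T=np.load("T2.npy")
f=lambda p,z:at("wrist",np.array(p)/1.5,z,T)
C=[f(p,.034) for p in((326,35),(509,37),(498,225),(330,224))]
for a in range(4): 
    d=C[a]-C[a-1]; print("edge",np.round(C[a],4),np.linalg.norm(d).round(4),np.degrees(np.arctan2(d[1],d[0])).round(2))
print("jigc",np.mean(C,0))
H=[f(p,.034) for p in((339,62),(494,63),(486,200),(341,199),(416,62),(413,200))]
for i,j in((0,1),(3,2),(0,3),(1,2),(4,5)):
    d=H[j]-H[i]; print("holes",np.linalg.norm(d).round(4),np.degrees(np.arctan2(d[1],d[0])).round(2))
print("holes mean",np.mean(H[:4],0))
K=[f(p,.018) for p in((359,55),(386.5,55),(386.5,131),(359,131))]
for a in range(4):
    d=K[a]-K[a-1]; print("key",np.round(K[a],4),np.linalg.norm(d).round(4),np.degrees(np.arctan2(d[1],d[0])).round(2))
print("keyc",np.mean(K,0))
B=[f(p,.034) for p in((357,45),(390,45),(357,203),(390,203))]
print("slot edges",np.round(B,4))
# hook of pick
print(f((88,108),.05))
yaw=np.radians(-7.2);c=np.mean(C,0)[:2];R=np.array([[np.cos(yaw),-np.sin(yaw)],[np.sin(yaw),np.cos(yaw)]])
for n,p in(("key",K),("slot",B),("corner",C)): print(n,np.round((np.array(p)[:,:2]-c)@R,4).tolist())
```

```text
edge [0.5924 0.0163 0.034 ] 0.0992 172.33
edge [0.6055 0.1114 0.034 ] 0.096 82.15
edge [0.7034 0.0985 0.034 ] 0.0987 -7.47
edge [0.6907 0.003  0.034 ] 0.0963 -97.61
jigc [0.64801231 0.05730959 0.034     ]
holes 0.0823 82.38
holes 0.0821 82.34
holes 0.0719 -7.73
holes 0.0719 -7.85
holes 0.0724 -7.79
holes mean [0.64731765 0.05698416 0.034     ]
key [0.6011 0.0316 0.018 ] 0.0406 171.94
key [0.603  0.0469 0.018 ] 0.0154 82.72
key [0.6433 0.0417 0.018 ] 0.0406 -7.28
key [0.6413 0.0259 0.018 ] 0.0159 -97.27
keyc [0.62218021 0.03654693 0.018     ]
slot edges [[0.5992 0.0317 0.034 ]
 [0.6014 0.049  0.034 ]
 [0.6808 0.0201 0.034 ]
 [0.6832 0.0387 0.034 ]]
[ 0.61453997 -0.10850343  0.05      ]
key [[-0.0434, -0.0314], [-0.0433, -0.016], [-0.0027, -0.016], [-0.0027, -0.032]]
slot [[-0.0452, -0.0315], [-0.0452, -0.0141], [0.0372, -0.0328], [0.0372, -0.0141]]
corner [[-0.05, -0.0477], [-0.0489, 0.0483], [0.0498, 0.0478], [0.0491, -0.0485]]
```

Emit:
{"op": "move_arm", "data": {
  "deltas": [
    [-27,-20.4,0,0,0,2.8],
    [-27,-20.4,0,0,0,2.8],
    [-27,-20.4,-10,0,0,2.8],
    [-27,-20.4,-10,0,0,2.8],
    [-27,-20.4,-20,0,0,2.8]
  ]
}}

```text
t: 3.55
eef_pos: [0.5887, -0.0696, 0.2977]
ee_rot: [-3.141, 0.005, -3.019]
force: [1.1, -0.8, 0.0]
width: 0.0876
```

Emit:
{"op": "move_arm", "data": {
  "deltas": [
    [-27,-20.4,-20,0,0,2.8],
    [-27,-20.4,-20,0,0,2.8],
    [-27,-20.4,-10,0,0,2.8],
    [-27,-20.4,-10,0,0,2.7],
    [0,0,0,0,0,0]
  ]
}}

```text
t: 3.97
eef_pos: [0.4757, -0.1526, 0.2339]
ee_rot: [3.139, -0.005, -2.829]
force: [-0.4, 0.2, -0.7]
width: 0.0873
```

Run:
```python
from h import *
s=arm.get_state(); T=wristT(s); a=arm.grab_frame("wrist"); save("w3.png",a,1.5)
print(s["t"],s["eef_pos"],np.degrees(s["ee_rot"]))
np.save("T3.npy",T)
```

```text
3.9667 [ 0.47565232 -0.15258797  0.23386525] [ 179.86319094   -0.27253098 -162.10770746]
```

View pics/w3.png

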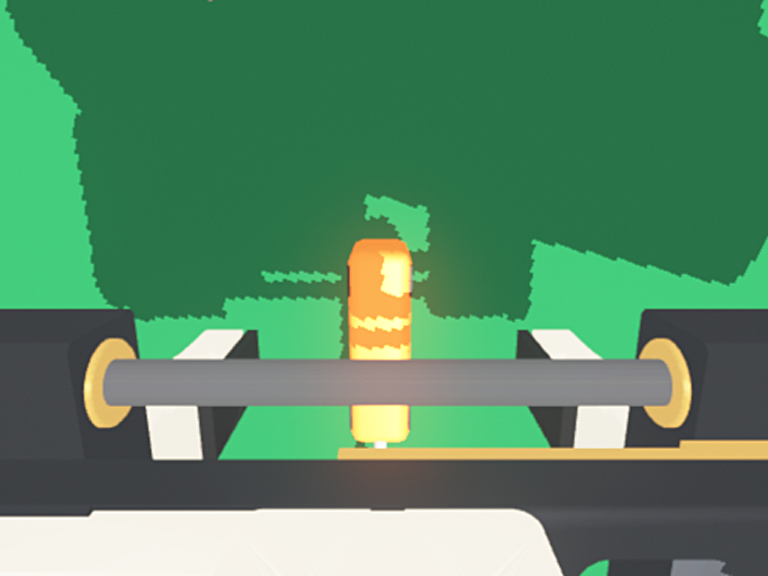

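The handle is centred between the open fingers (mid-handle (380,340)) and parallel to the pads.

Run:
```python
from h import *
T=np.load("T3.npy"); f=lambda p,z:at("wrist",np.array(p)/1.5,z,T)
a,b=f((380,241),.033),f((380,441),.033);print(a,b,(a+b)/2,np.linalg.norm(a-b)); print(arm.get_state()["eef_pos"])
```

```text
[ 0.44097315 -0.16605539  0.033     ] [ 0.5199056  -0.14095993  0.033     ] [ 0.48043937 -0.15350766  0.033     ] 0.08282580517472449
[ 0.47849857 -0.1518031   0.23514212]
```

Emit:
{"op": "move_arm", "data": {
  "deltas": [
    [2,0,-12,0,0,0],
    [1,0,-12,0,0,0],
    [0,0,-12,0,0,0],
    [0,0,-13,0,0,0],
    [0,0,0,0,0,0]
  ]
}}

```text
t: 4.43
eef_pos: [0.4845, -0.1501, 0.1852]
ee_rot: [3.141, -0.002, -2.829]
force: [0.7, -0.1, 0.5]
width: 0.0877
```

Emit:
{"op": "move_arm", "data": {
  "deltas": [
    [0,0,0,0,0,0],
    [0,0,0,0,0,0],
    [0,0,0,0,0,0],
    [0,0,0,0,0,0],
    [0,0,0,0,0,0]
  ],
  "claw": 255,
  "squeeze": 40
}}

```text
t: 4.85
eef_pos: [0.4848, -0.1502, 0.1872]
ee_rot: [-3.141, 0.001, -2.829]
force: [0.2, 0.2, 0.4]
width: 0.0597
```

Emit:
{"op": "move_arm", "data": {
  "deltas": [
    [0,0,0,0,0,0],
    [0,0,0,0,0,0],
    [0,0,0,0,0,0],
    [0,0,0,0,0,0],
    [0,0,0,0,0,0]
  ]
}}

```text
t: 5.27
eef_pos: [0.4846, -0.1503, 0.1865]
ee_rot: [-3.142, 0.0, -2.829]
force: [0.9, -0.6, 0.0]
width: 0.0264
```

Emit:
{"op": "move_arm", "data": {
  "deltas": [
    [0,0,0,0,0,0],
    [0,0,0,0,0,0],
    [0,0,0,0,0,0],
    [0,0,0,0,0,0],
    [0,0,0,0,0,0]
  ]
}}

```text
t: 5.68
eef_pos: [0.4846, -0.1503, 0.1865]
ee_rot: [-3.142, 0.0, -2.829]
force: [-0.7, -0.3, 0.0]
width: 0.0241
```

Emit:
{"op": "move_arm", "data": {
  "deltas": [
    [0,0,10,0,0,0],
    [0,0,20,0,0,0],
    [0,0,20,0,0,0],
    [0,0,15,0,0,0],
    [0,0,0,0,0,0]
  ]
}}

```text
t: 6.1
eef_pos: [0.4856, -0.1503, 0.255]
ee_rot: [-3.14, 0.005, -2.828]
force: [1.5, 0.4, -1.1]
width: 0.0239
```

Emit:
{"op": "move_arm", "data": {
  "deltas": [
    [0,0,0,0,0,0],
    [0,0,0,0,0,0],
    [0,0,0,0,0,0],
    [0,0,0,0,0,0],
    [0,0,0,0,0,0]
  ]
}}

```text
t: 6.52
eef_pos: [0.4844, -0.1502, 0.2508]
ee_rot: [3.141, -0.001, -2.829]
force: [-0.2, -0.2, -2.1]
width: 0.024
```

Run:
```python
from h import *
s=arm.get_state(); T=wristT(s); b=arm.grab_frame("scene");a=arm.grab_frame("wrist")
print(s["t"],s["eef_pos"],np.degrees(s["ee_rot"]),s["width"])
save("s4.png",np.hstack([b[140:300,110:350],a[150:310,130:370]]),1.6)
t=arm.grab_frame("top"); save("t4f.png",t)
```

```text
6.5167 [ 0.48437231 -0.15024006  0.25078434] [ 1.79976828e+02 -8.28538292e-02 -1.62076048e+02] 0.02404626560093648
```

View pics/s4.png

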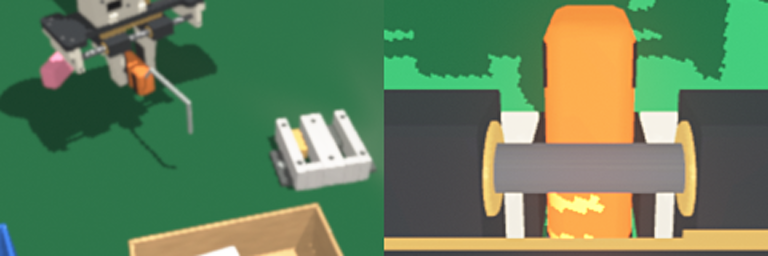

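The pick is held level (width 24 mm) and its hook is clear of the bench. Next I'll carry it over the slot.

Emit:
{"op": "move_arm", "data": {
  "deltas": [
    [6,30,2,0,0,-4],
    [6,30,2,0,0,-4],
    [6,30,0,0,0,-4],
    [6,30,0,0,0,-4],
    [6,30,0,0,0,-4]
  ]
}}

```text
t: 7.08
eef_pos: [0.5147, 0.0011, 0.2555]
ee_rot: [3.142, 0.0, 3.102]
force: [1.0, 0.8, -1.9]
width: 0.0236
```

Emit:
{"op": "move_arm", "data": {
  "deltas": [
    [6,30,0,0,0,-4],
    [0,20.4,0,0,0,-1.6],
    [0,0,0,0,0,0],
    [0,0,0,0,0,0],
    [0,0,0,0,0,0]
  ]
}}

```text
t: 7.5
eef_pos: [0.5204, 0.0501, 0.2553]
ee_rot: [-3.141, -0.001, 3.008]
force: [0.6, -0.2, -1.1]
width: 0.0236
```

Emit:
{"op": "move_arm", "data": {
  "deltas": [
    [0,0,0,0,0,0],
    [0,0,0,0,0,0],
    [0,0,0,0,0,0],
    [0,0,0,0,0,0],
    [0,0,0,0,0,0]
  ]
}}

```text
t: 7.92
eef_pos: [0.5206, 0.0497, 0.2555]
ee_rot: [3.142, 0.0, 3.007]
force: [0.2, 0.4, -0.9]
width: 0.0236
```

Run:
```python
from h import *
s=arm.get_state(); b=arm.grab_frame("scene");t=arm.grab_frame("top")
print(s["t"],s["eef_pos"],np.degrees(s["ee_rot"]),s["width"])
save("s5.png",np.hstack([b[150:270,220:370],t[70:190,170:320]]),2.6)
```

```text
7.9167 [0.52059458 0.0497304  0.25554612] [1.79996844e+02 4.52180031e-03 1.72286978e+02] 0.023645171863877403
```

View pics/s5.png

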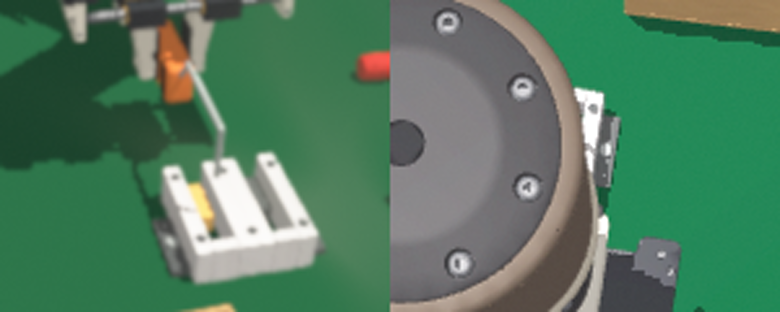

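In the scene crop the hook's bend is at (221,126) and its tip at (218,171), apparently above the middle of the jig. I'll check that by projection, using the jig's own features as a reference.

Run:
```python
from h import *
c=np.array([.6478,.0572]);y=np.radians(-7.7);R=np.array([[np.cos(y),-np.sin(y)],[np.sin(y),np.cos(y)]])
q=lambda p:np.array(p)/2.6+[220,150]
j=lambda p,z:np.round((at("scene",q(p),z)[:2]-c)@R*1000,1)
print("bend",j((222,127),.117),"tip",j((218,171),.0715))
# references: holes at jig (-36.. ,+-41),(36,+-41),(..,0)
for p in((173,178),(221,169),(270,164),(202,238),(302,220)): print("hole",j(p,.034))
print("tcp",(arm.get_state()["eef_pos"][:2]-c)@R*1000)
```

```text
bend [  9.1 -21. ] tip [  5.7 -19.2]
hole [-34.5 -41.5]
hole [-37.    0.2]
hole [-34.6  41.9]
hole [ 36.5 -38.8]
hole [33.9 42.7]
tcp [-125.07318473  -24.2789572 ]
```

Emit:
{"op": "move_arm", "data": {
  "deltas": [
    [2.8,-1.9,-6,0,0,0],
    [0,0,-8,0,0,0],
    [0,0,-8,0,0,0],
    [0,0,-8,0,0,0],
    [0,0,0,0,0,0]
  ]
}}

```text
t: 8.43
eef_pos: [0.5226, 0.0479, 0.2232]
ee_rot: [-3.14, -0.003, 3.007]
force: [0.1, -0.5, -1.5]
width: 0.0236
```

Emit:
{"op": "move_arm", "data": {
  "deltas": [
    [0,0,0,0,0,0],
    [0,0,0,0,0,0],
    [0,0,0,0,0,0],
    [0,0,0,0,0,0],
    [0,0,0,0,0,0]
  ]
}}

```text
t: 8.85
eef_pos: [0.5235, 0.0483, 0.2258]
ee_rot: [3.141, 0.001, 3.008]
force: [-0.3, -0.4, -1.3]
width: 0.0238
```

Run:
```python
from h import *
s=arm.get_state(); b=arm.grab_frame("scene")
print(s["t"],s["eef_pos"],np.degrees(s["ee_rot"]),s["width"])
save("s6.png",b[160:270,255:365],5)
```

```text
8.85 [0.52349234 0.04830791 0.22583788] [1.79977427e+02 3.42682187e-02 1.72326602e+02] 0.023822465592999546
```

View pics/s6.png

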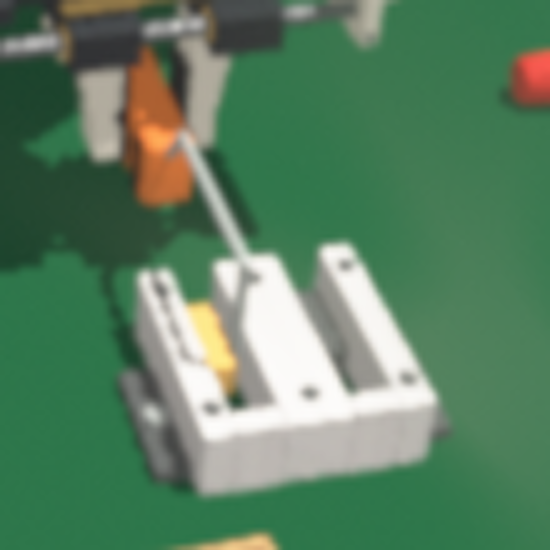

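The hook now hangs just above the jig: bend about (248,270), tip about (239,326) in the crop, to the right of the brass key's far end.

Run:
```python
from h import *
c=np.array([.6478,.0572]);y=np.radians(-7.7);R=np.array([[np.cos(y),-np.sin(y)],[np.sin(y),np.cos(y)]])
q=lambda p:np.array(p)/5+[255,160]
j=lambda p,z:np.round((at("scene",q(p),z)[:2]-c)@R*1000,1)
print("bend",j((248,271),.088),"tip",j((239,326),.042))
for p in((160,288),(253,277),(347,265),(212,408),(310,392),(408,377)): print("hole",j(p,.034))
C=arm.calibration("scene");K=np.array(C["intrinsics"]);T=np.array(C["T"])
for P in((14,-24,.042),(14,-24,.088),(14,-20,.042),(9,-24,.042)):
    w=np.r_[c+R@np.array(P[:2])/1000,P[2]]; v=T[:3,:3].T@(w-T[:3,3]); print(P,(np.array([K[0,2]-K[0,0]*v[0]/v[2],K[1,2]+K[1,1]*v[1]/v[2]])-[255,160])*5)
print("tcp",(arm.get_state()["eef_pos"][:2]-c)@R*1000)
```

```text
bend [ 19.6 -23.6] tip [  1.2 -17.6]
hole [-37.  -39.8]
hole [-35.5   1.1]
hole [-34.6  43.2]
hole [ 36.5 -39.4]
hole [36.1  1.4]
hole [36.2 42.7]
(14, -24, 0.042) [233.51002623 349.19323908]
(14, -24, 0.088) [242.38052914 261.87220355]
(14, -20, 0.042) [243.02729243 347.76222998]
(9, -24, 0.042) [229.75044537 340.90574337]
tcp [-122.01354916  -25.49192082]
```

Emit:
{"op": "move_arm", "data": {
  "deltas": [
    [0,0,-5,0,0,0],
    [0,0,-5,0,0,0],
    [0,0,-5,0,0,0],
    [0,0,-4,0,0,0],
    [0,0,0,0,0,0]
  ]
}}

```text
t: 9.32
eef_pos: [0.523, 0.0481, 0.2053]
ee_rot: [-3.141, -0.002, 3.007]
force: [-0.5, 0.5, -0.5]
width: 0.0235
```

Emit:
{"op": "move_arm", "data": {
  "deltas": [
    [0,0,-5,0,0,0],
    [0,0,-5,0,0,0],
    [0,0,-3,0,0,0],
    [0,0,-3,0,0,0],
    [0,0,0,0,0,0]
  ]
}}

```text
t: 9.73
eef_pos: [0.5232, 0.0482, 0.1898]
ee_rot: [-3.141, -0.001, 3.008]
force: [0.7, -0.3, -1.7]
width: 0.024
```

Emit:
{"op": "move_arm", "data": {
  "deltas": [
    [0,0,0,0,0,0],
    [0,0,0,0,0,0],
    [0,0,0,0,0,0],
    [0,0,0,0,0,0],
    [0,0,0,0,0,0]
  ]
}}

```text
t: 10.15
eef_pos: [0.5234, 0.0483, 0.1907]
ee_rot: [3.141, 0.0, 3.008]
force: [0.3, -1.0, -1.2]
width: 0.0235
```

Emit:
{"op": "move_arm", "data": {
  "deltas": [
    [-4,0.5,0,0,0,0],
    [-6,0.8,0,0,0,0],
    [-6,0.8,0,0,0,0],
    [-6,0.8,0,0,0,0],
    [-6,0.8,0,0,0,0]
  ]
}}

```text
t: 10.57
eef_pos: [0.4945, 0.052, 0.1905]
ee_rot: [-3.142, -0.0, 3.008]
force: [-0.1, 0.2, -1.6]
width: 0.0239
```

Emit:
{"op": "move_arm", "data": {
  "deltas": [
    [-6,0.8,0,0,0,0],
    [-6,0.8,0,0,0,0],
    [-6,0.8,0,0,0,0],
    [-6,0.8,0,0,0,0],
    [-6,0.8,0,0,0,0]
  ]
}}

```text
t: 10.98
eef_pos: [0.4648, 0.0561, 0.1906]
ee_rot: [3.141, 0.0, 3.008]
force: [0.4, -0.3, -1.8]
width: 0.0236
```

Emit:
{"op": "move_arm", "data": {
  "deltas": [
    [-6,0.8,0,0,0,0],
    [-6,0.8,0,0,0,0],
    [-6,0.8,0,0,0,0],
    [-4,0.6,0,0,0,0],
    [-2,0.3,0,0,0,0]
  ]
}}

```text
t: 11.4
eef_pos: [0.4407, 0.0593, 0.1906]
ee_rot: [-3.142, -0.0, 3.008]
force: [-0.4, 0.4, -2.5]
width: 0.0241
```

Emit:
{"op": "move_arm", "data": {
  "deltas": [
    [0,0,0,0,0,0],
    [0,0,0,0,0,0],
    [0,0,0,0,0,0],
    [0,0,0,0,0,0],
    [0,0,0,0,0,0]
  ]
}}

```text
t: 11.82
eef_pos: [0.4415, 0.0592, 0.1904]
ee_rot: [-3.142, -0.0, 3.007]
force: [-0.9, -0.5, -1.2]
width: 0.0239
```

Run:
```python
from h import *
s=arm.get_state(); b=arm.grab_frame("scene")
print(s["t"],s["eef_pos"],np.degrees(s["ee_rot"]),s["width"])
save("s7.png",b[130:250,225:365],5)
```

```text
11.8167 [0.44153722 0.05921385 0.19042791] [-1.79995781e+02 -5.08481176e-03  1.72310679e+02] 0.023895636345256273
```

View pics/s7.png

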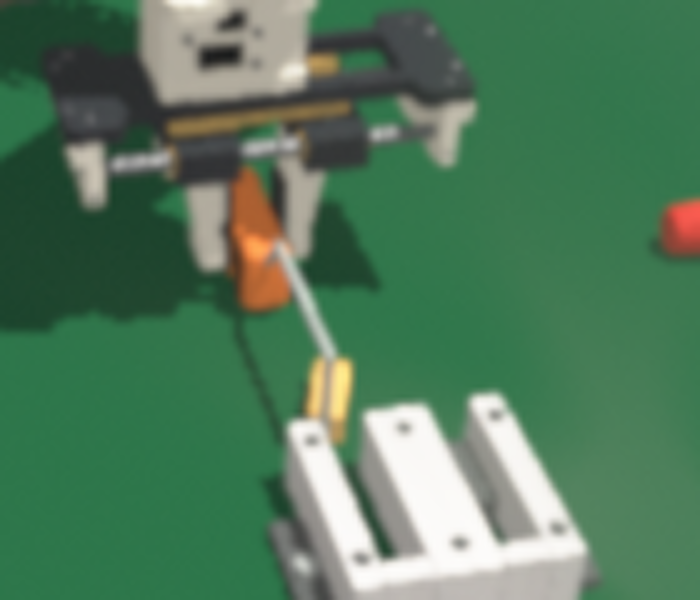

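The brass key is out in front of the mouth (crop ~(330,395)), with the hook standing against its rear face.

Run:
```python
from h import *
c=np.array([.6478,.0572]);y=np.radians(-7.7);R=np.array([[np.cos(y),-np.sin(y)],[np.sin(y),np.cos(y)]])
j=lambda p,z:np.round((at("scene",np.array(p)/5+[225,130],z)[:2]-c)@R*1000,1)
for p in((314,358),(352,361),(306,417),(346,424),(330,390)): print(j(p,.018))
print(arm.spot_point("brass_key","scene")[:2])
```

```text
[-108.3  -16.9]
[-102.5   -0.4]
[-68.5 -31.9]
[-60.2 -15.9]
[-84.4 -16.2]
[{'xy': [290.9, 215.6], 'score': 0.63}]
```

Emit:
{"op": "move_arm", "data": {
  "deltas": [
    [-3,0.4,0,0,0,0],
    [-4,0.5,0,0,0,0],
    [-3,0.4,0,0,0,0],
    [0,0,0,0,0,0],
    [0,0,0,0,0,0]
  ]
}}

```text
t: 12.33
eef_pos: [0.4311, 0.0606, 0.1906]
ee_rot: [3.142, 0.0, 3.008]
force: [0.7, 0.5, -2.2]
width: 0.0235
```

Emit:
{"op": "move_arm", "data": {
  "deltas": [
    [3,-0.4,0,0,0,0],
    [0,0,5,0,0,0],
    [0,0,15,0,0,0],
    [0,0,20,0,0,0],
    [0,0,20,0,0,0]
  ]
}}

```text
t: 12.75
eef_pos: [0.4343, 0.06, 0.2512]
ee_rot: [-3.141, -0.001, 3.007]
force: [1.1, 0.7, -1.6]
width: 0.0233
```

Emit:
{"op": "move_arm", "data": {
  "deltas": [
    [0,-10,5,0,0,0],
    [10,-30,0,0,0,0],
    [10,-30,0,0,0,0],
    [10,-30,0,0,0,0],
    [10,-30,0,0,0,0]
  ]
}}

```text
t: 13.17
eef_pos: [0.4745, -0.0715, 0.2555]
ee_rot: [3.141, 0.0, 3.008]
force: [0.6, 0.5, -0.8]
width: 0.0239
```

Emit:
{"op": "move_arm", "data": {
  "deltas": [
    [8,-30,0,0,0,0],
    [4,-30,0,0,0,0],
    [0,-15,0,0,0,0],
    [0,0,-5,0,0,0],
    [0,0,-10,0,0,0]
  ]
}}

```text
t: 13.58
eef_pos: [0.4864, -0.1461, 0.2406]
ee_rot: [3.141, 0.001, 3.005]
force: [-0.4, 0.5, -1.5]
width: 0.024
```

Emit:
{"op": "move_arm", "data": {
  "deltas": [
    [0,0,-15,0,0,0],
    [0,0,-15,0,0,0],
    [0,0,-5,0,0,0],
    [0,0,0,0,0,0],
    [0,0,0,0,0,0]
  ]
}}

```text
t: 14.0
eef_pos: [0.4864, -0.1444, 0.2053]
ee_rot: [-3.141, -0.001, 3.009]
force: [0.4, 0.0, -0.7]
width: 0.0236
```

Run:
```python
from h import *
s=arm.get_state(); b=arm.grab_frame("scene")
print(s["t"],s["eef_pos"],np.degrees(s["ee_rot"]),s["width"],s["force"])
save("s8.png",b[120:270,150:350],4)
```

```text
14.0 [ 0.4863945  -0.14440943  0.20527722] [-1.79981422e+02 -5.60312836e-02  1.72378314e+02] 0.023622916166544997 [ 0.35782265  0.01492445 -0.72637412]
```

View pics/s8.png

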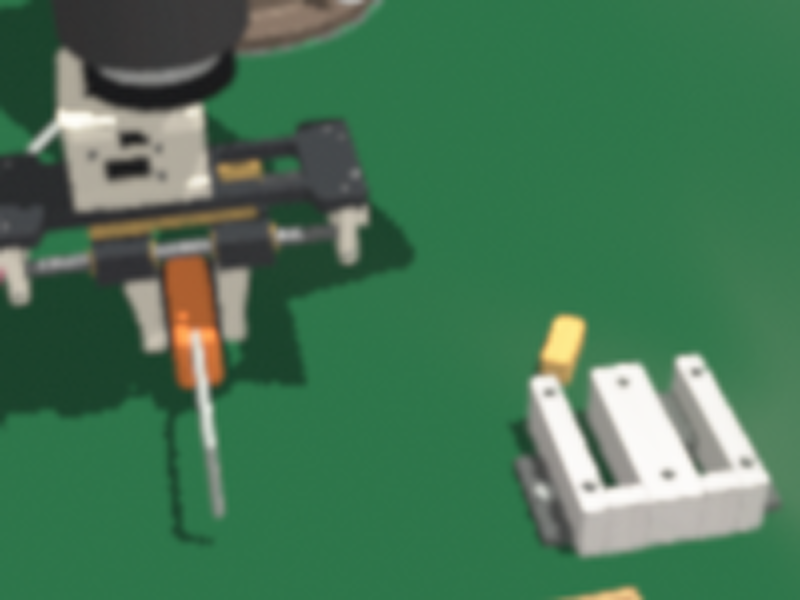

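The key lies flat in front of the mouth at crop (563,345), and the pick is held clear. I'll lower it to the bench gently.

Emit:
{"op": "move_arm", "data": {
  "deltas": [
    [0,0,-6,0,0,0],
    [0,0,-5,0,0,0],
    [0,0,-4,0,0,0],
    [0,0,-2,0,0,0],
    [0,0,0,0,0,0]
  ]
}}

```text
t: 14.47
eef_pos: [0.4862, -0.1448, 0.188]
ee_rot: [-3.141, -0.001, 3.008]
force: [-1.3, 0.6, -1.7]
width: 0.0237
```

Emit:
{"op": "move_arm", "data": {
  "deltas": [
    [0,0,-1,0,0,0],
    [0,0,-0.5,0,0,0],
    [0,0,0,0,0,0],
    [0,0,0,0,0,0],
    [0,0,0,0,0,0]
  ]
}}

```text
t: 14.88
eef_pos: [0.4864, -0.1449, 0.1871]
ee_rot: [3.142, 0.0, 3.008]
force: [-0.4, -0.5, -1.1]
width: 0.0237
```

Emit:
{"op": "move_arm", "data": {
  "deltas": [
    [0,0,-0.6,0,0,0],
    [0,0,0,0,0,0],
    [0,0,0,0,0,0],
    [0,0,0,0,0,0],
    [0,0,0,0,0,0]
  ]
}}

```text
t: 15.3
eef_pos: [0.4865, -0.1449, 0.1865]
ee_rot: [3.142, 0.0, 3.008]
force: [0.1, 0.4, 0.3]
width: 0.0239
```

Emit:
{"op": "move_arm", "data": {
  "deltas": [
    [0,0,0,0,0,0],
    [0,0,0,0,0,0],
    [0,0,0,0,0,0],
    [0,0,0,0,0,0],
    [0,0,0,0,0,0]
  ],
  "claw": 0
}}

```text
t: 15.72
eef_pos: [0.4864, -0.1449, 0.1864]
ee_rot: [3.142, 0.0, 3.008]
force: [-0.0, 0.3, 0.9]
width: 0.0516
```

Emit:
{"op": "move_arm", "data": {
  "deltas": [
    [0,0,0,0,0,0],
    [0,0,0,0,0,0],
    [0,0,0,0,0,0],
    [0,0,0,0,0,0],
    [0,0,0,0,0,0]
  ]
}}

```text
t: 16.13
eef_pos: [0.4864, -0.1449, 0.1864]
ee_rot: [3.142, -0.0, 3.008]
force: [0.7, 0.1, 0.5]
width: 0.0843
```

Emit:
{"op": "move_arm", "data": {
  "deltas": [
    [0,0,10,0,0,0],
    [0,0,20,0,0,0],
    [0,0,30,0,0,0],
    [0,0,30,0,0,0],
    [0,0,30,0,0,0]
  ]
}}

```text
t: 16.55
eef_pos: [0.486, -0.1449, 0.3084]
ee_rot: [-3.141, -0.0, 3.008]
force: [1.4, 0.3, 0.2]
width: 0.0876
```

Emit:
{"op": "move_arm", "data": {
  "deltas": [
    [-10,-35,15,0,0,0],
    [-10,-35,15,0,0,0],
    [-10,-35,10,0,0,0],
    [-10,-35,0,0,0,0],
    [0,-35,0,0,0,0]
  ]
}}

```text
t: 16.97
eef_pos: [0.4446, -0.3211, 0.3487]
ee_rot: [-3.141, 0.003, 3.008]
force: [0.3, 0.3, -0.2]
width: 0.0879
```

Emit:
{"op": "move_arm", "data": {
  "deltas": [
    [-10,-35,0,0,0,0],
    [-10,-35,0,0,0,0],
    [0,-20,0,0,0,0],
    [0,0,0,0,0,0],
    [0,0,0,0,0,0]
  ]
}}

```text
t: 17.38
eef_pos: [0.4257, -0.4109, 0.3466]
ee_rot: [3.141, -0.0, 3.005]
force: [0.1, 0.2, -0.7]
width: 0.0875
```

Run:
```python
from h import *
s=arm.get_state(); a=arm.grab_frame("top"); b=arm.grab_frame("scene")
print(s["t"],s["eef_pos"],s["force"])
save("f9.png",np.hstack([a[70:270,170:370],b[120:320,170:370]]),2)
for c in("top","scene"):
  for t in("pick","brass_key","steel_key","jig"):
    for d in arm.spot_point(t,c)[:2]: print(c,t,np.round(d["xy"]),round(d["score"],2),np.round(at(c,d["xy"],0),3))
```

```text
17.3833 [ 0.42571784 -0.41086469  0.34662478] [ 0.08473246  0.24678675 -0.66833842]
top pick [360. 272.] 0.92 [ 0.34  -0.236  0.   ]
top pick [320. 204.] 0.81 [ 0.485 -0.15   0.   ]
top brass_key [230. 174.] 0.46 [0.547 0.049 0.   ]
top steel_key [217. 134.] 0.45 [0.634 0.078 0.   ]
top jig [145. 106.] 0.84 [0.695 0.237 0.   ]
top jig [225. 129.] 0.7 [0.647 0.061 0.   ]
scene pick [149. 186.] 0.95 [ 0.34 -0.24  0.  ]
scene pick [197. 213.] 0.79 [ 0.485 -0.148  0.   ]
scene brass_key [292. 212.] 0.7 [0.556 0.06  0.   ]
scene steel_key [318. 234.] 0.58 [0.643 0.081 0.   ]
scene jig [396. 230.] 0.98 [0.689 0.246 0.   ]
scene jig [309. 236.] 0.85 [0.641 0.06  0.   ]
```

View pics/f9.png

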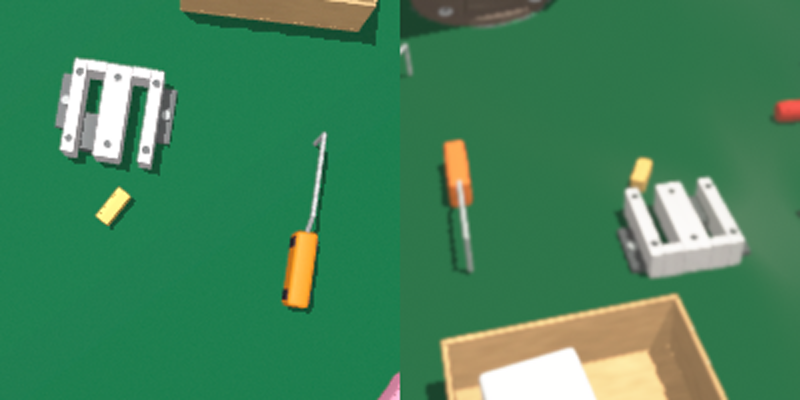

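The brass key lies flat and yawed at about (114,207) in the left crop, about 100 mm in front of the jig's centre. The steel key is still in its slot and the pick stands on its handle.

```bash
python3 -c "
from station import arm
print(arm.get_state()['qd'].round(3)); print(arm.job_done())"
```

```text
[-0.003  0.003  0.     0.     0.001 -0.   ]
the job is handed in; nothing more can be done
None
```

The job is done and handed in at about 17.6 s of the 48 s allowed. I gripped the orange-handled hooked pick, lowered its hook into the larger jig's slot behind the brass key, and dragged the key out. I then stood the pick back on its handle on open bench and moved the arm clear.

**Last checks (top and scene pictures):**
- **Brass key:** it lies flat, with its centre about 95–100 mm in front of the jig's centre, so about 45–50 mm before the mouths. It ended up turned somewhat on the bench, which the task allows.
- **Steel key:** the detected position was (0.634, 0.078) against (0.636, 0.078) at the start in the top view. The scene view read about 10 mm different in x, with a low score. In the top picture the key was still in its slot.
- **Pick:** it stands upright at about (0.485, -0.150).
- **Forces:** none above about 3 N was reported, and the gripper was never near the brass key.

**One disagreement:** before I lowered the hook, the scene camera put it 3–5 mm away from where the arm's own position placed it. Both readings were inside the slot clearance, and it went in without contact.

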